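# Wipe the tablet organiser's lids shut

## Task

The seven lids of the filled tablet organiser are all ajar. Run your fingertips lightly along the row from the one-dot lid (at the end with the rounded thumb rest) to the seven-dot lid, so that the lids go down one after another in that order and all end shut. Do not flip any lid wide open, do not shove, tip or lift the organiser, and leave everything else on the bench alone.

Things in the scene. Friction and masses are not known exactly. Their poses are not given: they have to be found in the camera images.
- organiser: seven-day tablet box of blue plastic, loose on the table (about 0.45 kg, rubber feet): 256 x 46 x 26 mm with one row of seven grey lids on top, and a low thumb rest (rounded corners, 18 mm high, reaching 28 mm beyond row_start) at its one-dot end. Origin: on its underside, 117 mm from the seven-dot end. Its x axis runs along the row from the one-dot lid to the seven-dot lid, y across it, z up. Any yaw
- row_start (a point): point on the organiser's centre line at the hinge line of the one-dot lid (first end of the row), at the height of the free edges of properly shut lids (32 mm above the table)
- row_end (a point): point on the organiser's centre line at the free edge of the seven-dot lid when shut (other end of the row, 222 mm from row_start), same 32 mm height
- lid1 (a joint): lid with 1 black dot(s), number 1 of 7, 30 along the row x 44 across x 3 mm thick, spaced 32 mm. Hinge angle, rad: 0 shut (top 29 mm high at the hinge, 32 at the free edge), larger is more open (starts 0.25 to 0.5), a soft seal yields to -0.1. Hinged across the row on its one-dot side; free edge on the seven-dot side; sliding from hinge to free edge wipes it down. Light friction hinge, 0.5 N at the edge, stays where left
- lid2 (a joint): lid with 2 black dot(s), number 2 of 7, 30 along the row x 44 across x 3 mm thick, spaced 32 mm. Hinge angle, rad: 0 shut (top 29 mm high at the hinge, 32 at the free edge), larger is more open (starts 0.25 to 0.5), a soft seal yields to -0.1. Hinged across the row on its one-dot side; free edge on the seven-dot side; sliding from hinge to free edge wipes it down. Light friction hinge, 0.5 N at the edge, stays where left
- lid3 (a joint): lid with 3 black dot(s), number 3 of 7, 30 along the row x 44 across x 3 mm thick, spaced 32 mm. Hinge angle, rad: 0 shut (top 29 mm high at the hinge, 32 at the free edge), larger is more open (starts 0.25 to 0.5), a soft seal yields to -0.1. Hinged across the row on its one-dot side; free edge on the seven-dot side; sliding from hinge to free edge wipes it down. Light friction hinge, 0.5 N at the edge, stays where left
- lid4 (a joint): lid with 4 black dot(s), number 4 of 7, 30 along the row x 44 across x 3 mm thick, spaced 32 mm. Hinge angle, rad: 0 shut (top 29 mm high at the hinge, 32 at the free edge), larger is more open (starts 0.25 to 0.5), a soft seal yields to -0.1. Hinged across the row on its one-dot side; free edge on the seven-dot side; sliding from hinge to free edge wipes it down. Light friction hinge, 0.5 N at the edge, stays where left
- lid5 (a joint): lid with 5 black dot(s), number 5 of 7, 30 along the row x 44 across x 3 mm thick, spaced 32 mm. Hinge angle, rad: 0 shut (top 29 mm high at the hinge, 32 at the free edge), larger is more open (starts 0.25 to 0.5), a soft seal yields to -0.1. Hinged across the row on its one-dot side; free edge on the seven-dot side; sliding from hinge to free edge wipes it down. Light friction hinge, 0.5 N at the edge, stays where left
- lid6 (a joint): lid with 6 black dot(s), number 6 of 7, 30 along the row x 44 across x 3 mm thick, spaced 32 mm. Hinge angle, rad: 0 shut (top 29 mm high at the hinge, 32 at the free edge), larger is more open (starts 0.25 to 0.5), a soft seal yields to -0.1. Hinged across the row on its one-dot side; free edge on the seven-dot side; sliding from hinge to free edge wipes it down. Light friction hinge, 0.5 N at the edge, stays where left
- lid7 (a joint): lid with 7 black dot(s), number 7 of 7, 30 along the row x 44 across x 3 mm thick, spaced 32 mm. Hinge angle, rad: 0 shut (top 29 mm high at the hinge, 32 at the free edge), larger is more open (starts 0.25 to 0.5), a soft seal yields to -0.1. Hinged across the row on its one-dot side; free edge on the seven-dot side; sliding from hinge to free edge wipes it down. Light friction hinge, 0.5 N at the edge, stays where left
- vial: amber glass vial with black cap, 28 dia x 52 mm; bystander, loose, leave alone; origin: centre of its underside
- weight: brass knob weight, 24 dia x 37 mm; bystander, loose, leave alone; origin: centre of its underside
- spatula: flat brown dosing spatula lying on the table, 130 mm long, 26 wide, 6 thick; bystander, loose, leave alone; origin: on its underside, near the middle of its length
- cup: white porcelain cup, 42 dia x 34 mm; bystander, loose, leave alone; origin: centre of its underside
- mortar: white porcelain mortar with its pestle in it, 136 dia, rim 68 mm high, pestle to 95 mm; bystander, loose, leave alone; origin: centre of its underside

How it is judged:
By the outcome, as a careful person would: the job done as asked, in the order asked, and still so for the second after the job is handed in, with the robot touching nothing.
It also fails if it takes over 42 s, if anything falls off the work surface, if the arm or the gripper's body presses on something with over 40 N, if the wrist force passes 120 N, or if a joint passes its speed limit or range.

## Robot

A 6-joint arm with a two-finger parallel gripper is mounted at the origin on the work surface. World frame = base frame: x ahead of the robot, y to its left, z up, the work surface at z = 0. Lengths are in m, angles in rad, forces in N, time in s.
With the tool pointing down it reaches from about 0.4 to 0.825 m from the base axis. Payload 7 kg.
Tool frame: the origin (TCP) lies between the finger pads; the fingertips stand 8 mm ahead of it and the grasp point (between the pads) lies 11 mm behind it (arm.finger_overhang is the distance from the TCP to the fingertips, in m); z points along the fingers, y is the line along which they close (so a half turn about z gives the same grasp; the last joint's range is limited). The gripper opens to 88 mm and grips with 3 to 60 N. Pads are 19 mm wide; open, the fingers measure 130 mm over their backs; the gripper's body (78 mm by 193 mm) begins 47 mm behind the grasp point.
Start: joints at [1.508, 0.359, 0.012, 0, -1.224, -0.288], TCP at [0.232, 0.634, 0.235] pointing down, gripper open.
Joint ranges: [-3.07, 3.07], [-1.43, 2.12], [-1.02, 1.25], [-3.03, 1.67], [-3.05, -0], [-3.03, 3.03]. Speed limits (rad/s): [2.39, 2.39, 3.01, 3.14, 3.14, 3.14].

## Interface

Orientations are given as [roll, pitch, yaw] about the fixed x, y, z axes, in that order (R = Rz(yaw) Ry(pitch) Rx(roll)).
In Python, from station import arm gives the robot as it stands.
- The arm moves only by the tool move_arm, never from a script. Its argument "rows" is text: rows parted by semicolons, each of 7 numbers parted by spaces: the turn, a rotation vector about the tool's x, y, z in degrees, then the shift along the tool's x, y, z in m, then the finger opening in m, from 0 to 0.0876. A call has 1 to 8 rows; each row shifts and turns the commanded pose from where the row before left it, along the tool's axes as they then stand; what a row does not reach is not made up. A row lasts 1/8 s, in which the tool goes at most 62.5 mm and 10.7 degrees, less where a joint would pass 70% of its speed; a pose out of reach is approached as far as the arm can. A call is refused whole if a number of a shift passes 0.0625 or a number of a turn 10.7, either way. A call with a gripper value outside its range is refused whole. The fingers move at their own pace and stop on an object; "squeeze" is the grip in N (left out, the last holds). Time passes only in rows, so rows that do not move let the fingers close. It gives the time, the measured TCP pose, the force, the opening and the grip force at its end, in the units of the state.
- arm.get_state(): the state, without advancing time (a new reading comes with each control period).
- arm.grab_frame(name): name is "scene" or "top" or "wrist"; returns (picture, depth): 384x512x3 uint8, blue, green, red; 384x512 float32, m along the optical axis (not along the pixel's ray), 0 where there is no reading.
- arm.camera_model(name): a dict with "mtx" (3x3 intrinsics, pixels), "camera_from_world" (4x4, takes a point from world to camera coordinates); the wrist camera has in their place "mount" (4x4, takes a point from camera to tool coordinates, whose origin is the TCP and whose axes are the flange's). Camera axes: x right, y down, z forward; pixel columns grow to the right and rows downward; lengths in m; the calibration is good to about 2 mm. A picture is of the moment at which its call begins: read the wrist's pose just before it. camera_model takes no time and is no camera call.
- arm.job_done(): hands the job in; it is judged then, once.
The state is a dict: "t": time; "q": joint angles; "qd": joint speeds; "joint_efforts": joint torques, N m; "eef_pos": TCP position; "ee_rot": TCP orientation; "force": force on the tool from outside, world axes, zero at the start; "moment": the same for the moment, N m; "width": finger opening in m; "gripper_force": force on a finger pad.
Only numpy, scipy, OpenCV 4.12 (cv2) and the standard library are available. Lean on these libraries where they do the work, as an engineer would, in place of code of your own. Each camera call takes 0.05 s, during which the arm holds its last target. There are 200 camera calls.

## Working session

There is one attempt and no reset: what is moved stays moved. The work goes in short steps, Python scripts to look and compute and a tool call to move; the robot and the scene stay as the last step left them, time stands still between calls to the robot, and variables do not carry over. Pictures are saved under pics/ and viewed, at most 10 in all, crops included, and the job is handed in when it is done.

Besides the shell and the picture viewer there is one more tool, called after "Request:" as a command line: name --argument value ..., lists and objects as JSON in quotes. move_arm: Moves the arm, as the interface text tells. Its arguments: {"type":"object","properties":{"rows":{"type":"string"},"squeeze":{"type":"number"}},"required":["rows"]}

```bash
mkdir -p pics; ls
python3 - <<'E'
from station import arm
import cv2,numpy as np
s=arm.get_state();print({k:np.round(s[k],4) for k in s})
for n in("top","scene"):
    im,d=arm.grab_frame(n);cv2.imwrite(f"pics/{n}0.png",im);np.save(f"pics/{n}0.npy",d);
    m=arm.camera_model(n);print(n,np.round(m["mtx"],1).tolist(),np.round(m["camera_from_world"],3).tolist())
E
```

```text
pics
{'t': np.float64(0.0), 'q': array([ 1.5082e+00,  3.5940e-01,  1.1100e-02, -3.0000e-04, -1.2241e+00,
       -2.8810e-01]), 'qd': array([-0.001 , -0.0001,  0.0006,  0.0002,  0.0008,  0.0008]), 'joint_efforts': array([ 1.00000e-03, -5.82713e+01,  2.93070e+01,  6.99770e+00,
        7.20000e-03, -2.00000e-04]), 'eef_pos': array([0.2318, 0.6335, 0.2336]), 'ee_rot': array([ 3.140e+00, -2.000e-04, -3.509e-01]), 'force': array([ 0.2326, -0.2798,  0.4509]), 'moment': array([0.002 , 0.0026, 0.0022]), 'gripper_force': np.float64(0.0), 'width': np.float64(0.0876)}
top [[379.3, 0.0, 254.2], [0.0, 379.3, 193.8], [0.0, 0.0, 1.0]] [[0.003, -1.0, -0.015, 0.148], [-0.99, -0.001, -0.144, 0.588], [0.144, 0.015, -0.989, 0.867], [0.0, 0.0, 0.0, 1.0]]
scene [[361.0, 0.0, 261.3], [0.0, 361.0, 189.8], [0.0, 0.0, 1.0]] [[0.74, 0.673, -0.018, -0.545], [0.468, -0.533, -0.705, -0.159], [-0.484, 0.513, -0.709, 1.104], [0.0, 0.0, 0.0, 1.0]]
```

View pics/top0.png

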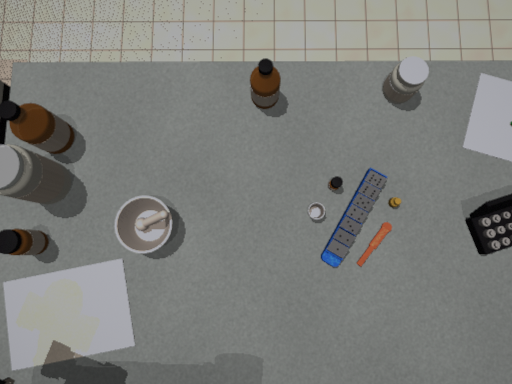

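View pics/scene0.png

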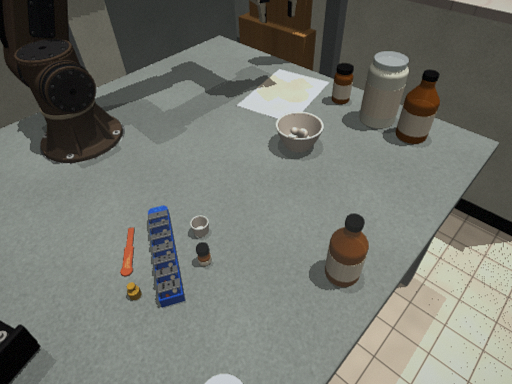

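The top view shows the organiser with its thumb rest near (331,260) and its seven-dot end near (377,172). The vial is at (336,183), the cup at (317,212), the weight at (395,202) and the spatula at (375,243). I'll enlarge this area and get the axis from the blue mask and the depth.

```bash
cat > h.py <<'E'
import numpy as np,cv2
from station import arm
def px2w(n,u,v,z):  # pixel ray meets height z
    m=arm.camera_model(n);T=np.linalg.inv(m["camera_from_world"]);r=T[:3,:3]@np.linalg.inv(m["mtx"])@np.array([u,v,1.])
    return T[:3,3]+r*(z-T[2,3])/r[2]
def cloud(n,d):
    m=arm.camera_model(n);T=np.linalg.inv(m["camera_from_world"]);K=m["mtx"]
    v,u=np.mgrid[:384,:512];c=np.stack([(u-K[0][2])/K[0][0]*d,(v-K[1][2])/K[1][1]*d,d],-1)
    return c@T[:3,:3].T+T[:3,3]
E
python3 - <<'E'
from h import *
im=cv2.imread("pics/top0.png");d=np.load("pics/top0.npy");P=cloud("top",d)
cv2.imwrite("pics/topc.png",cv2.resize(im[155:280,300:410],None,fx=4.8,fy=4.8,interpolation=cv2.INTER_CUBIC))
for nm,(u,v) in dict(table=(360,280),vial=(336,183),weight=(395,202),cup=(317,212),spA=(389,227),spB=(361,263)).items(): print(nm,P[v,u].round(3))
def fit(n):
    im=cv2.imread(f"pics/{n}0.png");P=cloud(n,np.load(f"pics/{n}0.npy"))
    X=P[...,0];Y=P[...,1];Z=P[...,2]
    hsv=cv2.cvtColor(im,cv2.COLOR_BGR2HSV)
    blue=(hsv[...,0]>100)&(hsv[...,0]<130)&(hsv[...,1]>150)&(Z<.06)&(abs(X-.5)<.25)&(abs(Y+.25)<.25)
    r=cv2.minAreaRect(P[blue][:,:2].astype(np.float32)*1000);print(n,"blue rect",r,blue.sum(),cv2.boxPoints(r).round().tolist())
    q=(Z>.013)&(Z<.06)
    k,l,st,c=cv2.connectedComponentsWithStats((q).astype(np.uint8))
    b=np.bincount(l[blue&q]).argmax();S=P[l==b];r=cv2.minAreaRect(S[:,:2].astype(np.float32)*1000);print("comp rect",r,len(S),S[:,2].max())
fit("top");fit("scene")
E
```

```text
table [ 0.383 -0.108  0.   ]
vial [ 0.612 -0.046  0.052]
weight [ 0.569 -0.19   0.033]
cup [ 0.548 -0.007  0.002]
spA [ 0.511 -0.182  0.006]
spB [ 0.423 -0.111  0.005]
top blue rect ((534.5735473632812, -91.2309341430664), (45.974876403808594, 254.67391967773438), 60.56423568725586) 399 [[412.0, -49.0], [634.0, -174.0], [657.0, -134.0], [435.0, -9.0]]
comp rect ((535.0655517578125, -92.36039733886719), (46.4637565612793, 256.51153564453125), 60.09989547729492) 2101 0.047057146041062925
scene blue rect ((572.51708984375, -198.192138671875), (195.0006866455078, 433.6584777832031), 18.984333038330078) 743 [[410.0, -25.0], [551.0, -435.0], [735.0, -372.0], [594.0, 39.0]]
comp rect ((533.6892700195312, -91.80575561523438), (46.214046478271484, 258.797119140625), 59.956905364990234) 1508 0.04807454698835667
```

View pics/topc.png

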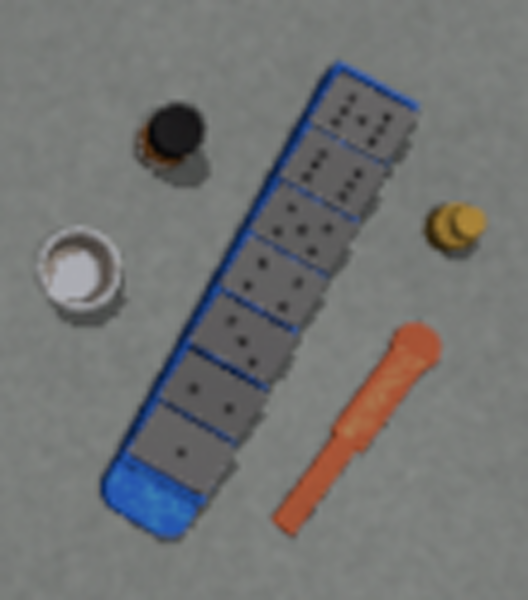

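The crop shows one dot beside the rounded thumb rest (bottom left) and seven dots at the top right. The 256.5 x 46.4 mm footprint matches the given size. Its centre is (0.5346, -0.0918) and its yaw about -30°, so row_start is about (0.448, -0.042) and row_end about (0.640, -0.153). I'll carry the tool over with the fingers closed.

Request:
move_arm --rows "0 0 0 0.041 0.0293 0 0;0 0 0 0.041 0.0293 0 0;0 0 0 0.041 0.0293 0 0;0 0 0 0.041 0.0293 0 0;0 0 0 0.041 0.0293 0 0;0 0 0 0.041 0.0293 0 0;0 0 0 0.041 0.0293 0 0;0 0 0 0.041 0.0293 0 0" --squeeze 5

```text
t: 1.1
eef_pos: [0.46, 0.2995, 0.2344]
ee_rot: [3.141, 0.0, -0.351]
force: [1.1, 0.9, -1.3]
width: 0.013
gripper_force: 0.0
```

Request:
move_arm --rows "0 0 0 0.0096 0.04 0 0;0 0 0 0.0096 0.04 0 0;0 0 0 0.0096 0.04 0 0;0 0 0 0.0096 0.04 0 0;0 0 0 0.0096 0.04 0 0;0 0 0 0.0096 0.04 0 0;0 0 0 0.0096 0.04 0 0;0 0 9.9 0.0096 0.04 0 0"

```text
t: 2.1
eef_pos: [0.421, -0.0271, 0.2345]
ee_rot: [-3.141, 0.0, -0.527]
force: [1.7, -0.6, -0.1]
width: 0.0003
gripper_force: 0.0
```

Request:
move_arm --rows "0 0 0 0 0 0.02 0;0 0 0 0 0 0.03 0;0 0 0 0 0 0.02 0;0 0 0 0 0 0 0"

```text
t: 2.6
eef_pos: [0.4204, -0.0263, 0.1633]
ee_rot: [3.139, 0.002, -0.524]
force: [0.4, 0.2, 0.6]
width: 0.0005
gripper_force: 0.0
```

Run:
```python
from h import *
s=arm.get_state();print(s["eef_pos"],s["ee_rot"],s["force"],s["width"],s["t"])
im,d=arm.grab_frame("wrist");m=arm.camera_model("wrist")
np.savez("pics/w1.npz",d=d,p=s["eef_pos"],r=s["ee_rot"]);cv2.imwrite("pics/w1.png",im)
print(np.round(m["mtx"],1).tolist(),np.round(m["mount"],3).tolist())
from scipy.spatial.transform import Rotation as R
v,u=np.mgrid[:384,:512];K=m["mtx"];M=np.array(m["mount"])
c=np.stack([(u-K[0][2])/K[0][0]*d,(v-K[1][2])/K[1][1]*d,d],-1)@M[:3,:3].T+M[:3,3]
P=c@R.from_euler("xyz",s["ee_rot"]).as_matrix().T+s["eef_pos"]
hsv=cv2.cvtColor(im,cv2.COLOR_BGR2HSV)
q=(d>0)&(P[...,2]>.013)&(P[...,2]<.06)
b=(hsv[...,0]>100)&(hsv[...,0]<130)&(hsv[...,1]>150)&q
k,l,_,_=cv2.connectedComponentsWithStats(q.astype(np.uint8));S=P[l==np.bincount(l[b]).argmax()]
r=cv2.minAreaRect(S[:,:2].astype(np.float32)*1000);print(r,len(S))
a=np.array([.866,-.5]);n=np.array([.5,.866]);rel=S[:,:2]-[.448,-.042]
sx=rel@a*1000;sy=rel@n*1000;print(sx.min(),sx.max())
for k0 in range(-28,228,8):
    e=(sx>k0)&(sx<k0+8)
    if e.sum()>5: print(k0,e.sum(),np.percentile(sy[e],[1,99]).round(1),np.percentile(S[e,2]*1000,[5,50,95]).round(1))
t=P[(d>0)&(abs(P[...,2])<.01)][:,2];print("table",np.median(t))
```

```text
[ 0.42042692 -0.02632421  0.16333604] [ 3.13902378e+00  2.26161696e-03 -5.23964732e-01] [0.42334224 0.22445492 0.61953682] 0.000468557706261908 2.6
[[331.6, 0.0, 260.6], [0.0, 331.6, 187.5], [0.0, 0.0, 1.0]] [[0.0, -0.962, -0.272, 0.072], [1.0, 0.0, 0.001, -0.001], [-0.0, -0.272, 0.962, -0.15], [0.0, 0.0, 0.0, 1.0]]
((481.5605773925781, -61.275306701660156), (46.15205001831055, 138.1195526123047), 60.11525344848633) 9162
-30.372853299094295 107.72223004482346
-28 395 [-21.4  21.5] [16.9 18.1 19.3]
-20 444 [-22.9  22.1] [17.  18.1 19.3]
-12 367 [-22.3  22.2] [17.5 25.1 27.1]
-4 476 [-22.9  22.4] [28.  30.7 32.6]
4 482 [-22.7  22.8] [31.7 34.3 36.4]
12 509 [-21.6  21.7] [35.8 37.9 39.6]
20 388 [-22.3  22.4] [25.5 39.9 41.3]
28 539 [-21.9  22.2] [28.6 31.5 34.1]
36 554 [-21.5  22.9] [33.9 36.7 39.1]
44 615 [-21.4  21.6] [39.  41.6 44.2]
52 374 [-22.5  22.5] [14.3 27.2 44.9]
60 616 [-22.3  22.1] [28.4 31.3 33.8]
68 680 [-21.3  23. ] [33.3 36.  38.5]
76 695 [-21.5  21.6] [38.2 40.6 43. ]
84 442 [-21.8  22.2] [18.8 41.1 43.9]
92 757 [-22.4  22.6] [26.4 30.7 33.1]
100 721 [-21.7  23. ] [31.9 34.5 36.5]
table 0.00010521905828075884
```

View pics/w1.png

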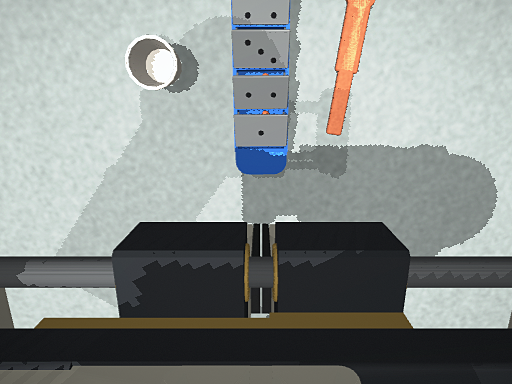

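The wrist view shows the row centred ahead at column about 261, with lid 1 at (261,130) and the spatula and cup clear to either side. I'll check the fingertip geometry from the same depth image.

Run:
```python
from h import *
z=np.load("pics/w1.npz");d=z["d"];m=arm.camera_model("wrist");K=m["mtx"];M=np.array(m["mount"])
v,u=np.mgrid[:384,:512]
c=np.stack([(u-K[0][2])/K[0][0]*d,(v-K[1][2])/K[1][1]*d,d],-1)@M[:3,:3].T+M[:3,3]
for vv in (224,228,235,245,255,270,300):
    print(vv,[(uu,(c[vv,uu]*1000).round().tolist()) for uu in (130,200,248,255,262,275,300,390)])
q=(d>0)&(v>215)&(abs(c[...,1])<.08)&(c[...,2]<.02)
for a in range(-70,12,8):
    e=q&(c[...,2]*1000>a)&(c[...,2]*1000<=a+8)
    if e.sum(): print(a,e.sum(),(c[e].min(0)*1000).round(),(c[e].max(0)*1000).round())
```

```text
224 [(130, [-56.0, -133.0, 164.0]), (200, [37.0, -17.0, -65.0]), (248, [10.0, -7.0, 3.0]), (255, [8.0, -3.0, 6.0]), (262, [8.0, 0.0, 6.0]), (275, [37.0, 3.0, -64.0]), (300, [37.0, 10.0, -64.0]), (390, [-56.0, 131.0, 164.0])]
228 [(130, [-60.0, -133.0, 163.0]), (200, [37.0, -17.0, -67.0]), (248, [9.0, -7.0, -2.0]), (255, [8.0, -3.0, 2.0]), (262, [8.0, 0.0, 2.0]), (275, [36.0, 3.0, -65.0]), (300, [37.0, 10.0, -68.0]), (390, [-60.0, 132.0, 164.0])]
235 [(130, [37.0, -34.0, -72.0]), (200, [37.0, -16.0, -73.0]), (248, [10.0, -6.0, -11.0]), (255, [8.0, -3.0, -7.0]), (262, [8.0, 0.0, -7.0]), (275, [34.0, 3.0, -66.0]), (300, [37.0, 9.0, -72.0]), (390, [37.0, 32.0, -72.0])]
245 [(130, [37.0, -32.0, -78.0]), (200, [37.0, -15.0, -78.0]), (248, [33.0, -4.0, -70.0]), (255, [8.0, -3.0, -18.0]), (262, [8.0, 0.0, -18.0]), (275, [34.0, 3.0, -72.0]), (300, [37.0, 9.0, -78.0]), (390, [37.0, 30.0, -79.0])]
255 [(130, [36.0, -30.0, -82.0]), (200, [36.0, -15.0, -81.0]), (248, [33.0, -4.0, -75.0]), (255, [8.0, -3.0, -27.0]), (262, [8.0, 0.0, -27.0]), (275, [33.0, 3.0, -75.0]), (300, [36.0, 8.0, -81.0]), (3
[... 183 characters left out ...]
0, 3.0, -77.0]), (300, [32.0, 9.0, -82.0]), (390, [32.0, 30.0, -81.0])]
300 [(130, [25.0, -32.0, -82.0]), (200, [25.0, -15.0, -82.0]), (248, [21.0, -4.0, -77.0]), (255, [-6.0, -3.0, -38.0]), (262, [-5.0, -0.0, -38.0]), (275, [22.0, 3.0, -78.0]), (300, [25.0, 9.0, -82.0]), (390, [24.0, 30.0, -81.0])]
-70 2351 [  7. -80. -70.] [ 38.  62. -62.]
-62 63 [ -1. -80. -62.] [ 36.  80. -57.]
-54 39 [ -3.  -5. -51.] [  4.   3. -48.]
-46 359 [-11.  -5. -42.] [  0.   3. -38.]
-38 156 [-12.  -5. -38.] [ 10.   4. -31.]
-30 133 [  7.  -5. -29.] [ 10.   4. -22.]
-22 129 [  7.  -5. -22.] [  9.   3. -14.]
-14 263 [  1.  -7. -14.] [10.  6. -6.]
-6 179 [ 7. -7. -6.] [10.  6.  2.]
2 74 [ 7. -7.  2.] [10.  6.  8.]
```

Request:
move_arm --rows "0 0 0 0 0 0.03 0;0 0 0 0 0 0.04 0;0 0 0 0 0 0.03 0;0 0 0 0 0 0.015 0;0 0 0 0 0 0 0;0 0 0 0 0 0 0"

```text
t: 3.4
eef_pos: [0.4226, -0.0255, 0.0507]
ee_rot: [-3.14, -0.001, -0.523]
force: [0.9, 0.3, 0.0]
width: 0.0006
gripper_force: 0.0
```

Run:
```python
from h import *
for i in range(4):
    s=arm.get_state();print(s["t"],s["eef_pos"].round(5),s["ee_rot"].round(4),s["force"].round(2)); arm.grab_frame("top")
```

```text
3.4 [ 0.42262 -0.0255   0.05066] [-3.1403e+00 -1.3000e-03 -5.2320e-01] [0.92 0.27 0.05]
3.45 [ 0.42258 -0.02548  0.0507 ] [-3.140e+00 -1.400e-03 -5.232e-01] [-0.85  0.42 -0.42]
3.5 [ 0.42247 -0.02553  0.05064] [-3.1399e+00 -1.4000e-03 -5.2340e-01] [-0.08  0.2  -0.8 ]
3.55 [ 0.42235 -0.02559  0.05054] [-3.140e+00 -1.300e-03 -5.234e-01] [ 0.32 -0.09 -0.95]
```

Request:
move_arm --rows "0 0 0 0 0.001 0.006 0;0 0 0 0 0 0.0055 0;0 0 0 0.005 0 0 0;0 0 0 0.005 0 0 0;0 0 0 0 0 0 0"

```text
t: 4.22
eef_pos: [0.4303, -0.0319, 0.0381]
ee_rot: [-3.142, -0.0, -0.524]
force: [-0.2, -0.2, -1.0]
width: 0.0005
gripper_force: 0.0
```

Request:
move_arm --rows "0 0 0 0.005 0 0 0;0 0 0 0.005 0 0 0;0 0 0 0.005 0 0 0;0 0 0 0.005 0 0 0"

```text
t: 4.72
eef_pos: [0.4473, -0.042, 0.0381]
ee_rot: [3.141, 0.0, -0.524]
force: [-1.1, 0.0, 1.9]
width: 0.0005
gripper_force: 0.6
```

Request:
move_arm --rows "0 0 0 0.005 0 -0.0005 0;0 0 0 0.005 0 0 0;0 0 0 0.005 0 0 0;0 0 0 0.005 0 0 0"

```text
t: 5.22
eef_pos: [0.4647, -0.0519, 0.0386]
ee_rot: [-3.142, -0.0, -0.524]
force: [-0.2, 0.6, -0.1]
width: 0.0002
gripper_force: 0.2
```

Request:
move_arm --rows "0 0 0 0.004 0 0 0;0 0 0 0.004 0 0 0;0 0 0 0.004 0 0 0"

```text
t: 5.6
eef_pos: [0.475, -0.0579, 0.0386]
ee_rot: [3.142, -0.0, -0.524]
force: [-1.1, 0.7, 1.2]
width: 0.0008
gripper_force: 0.6
```

```bash
cat > w.py <<'E'
from h import *
import sys
from scipy.spatial.transform import Rotation as R
s=arm.get_state();print(s["t"],s["eef_pos"].round(4),s["force"].round(2))
im,d=arm.grab_frame("wrist");m=arm.camera_model("wrist");cv2.imwrite(f"pics/{sys.argv[1]}.png",im)
im2,d2=arm.grab_frame("top");cv2.imwrite(f"pics/{sys.argv[1]}t.png",im2)
v,u=np.mgrid[:384,:512];K=m["mtx"];M=np.array(m["mount"])
c=np.stack([(u-K[0][2])/K[0][0]*d,(v-K[1][2])/K[1][1]*d,d],-1)@M[:3,:3].T+M[:3,3]
Pw=c@R.from_euler("xyz",s["ee_rot"]).as_matrix().T+s["eef_pos"];Pw[d<=0]=9;Pw[c[...,2]<.012]=9
for n,P in(("wrist",Pw),("top",cloud("top",d2))):
    a=np.array([.866,-.5]);nn=np.array([.5,.866]);rel=(P[...,:2]-[.448,-.042]);sx=rel@a*1000;sy=rel@nn*1000;Z=P[...,2]*1000
    q=(abs(sy)<28)&(sx>-40)&(sx<240)&(Z>13)&(Z<60)
    if n=="top": q&=~((sx>-1000)&(Z>50))
    print(n,"s range",np.percentile(sx[q],[.5,99.5]).round(1),"lateral",np.percentile(sy[q],[1,99]).round(1))
    print([(k0,int(np.median(Z[e])*10)/10) for k0 in range(-28,228,4) for e in [q&(abs(sy)<20)&(sx>k0)&(sx<k0+4)] if e.sum()>3])
E
python3 w.py w2
```

```text
5.6 [ 0.475  -0.0579  0.0386] [-1.05  0.69  1.23]
wrist s range [-26.7 129.7] lateral [-22.8  23.2]
[(-28, 17.8), (-24, 18.4), (-20, 17.5), (-8, 25.8), (56, 25.5), (84, 15.5), (88, 25.7), (120, 22.8), (124, 25.7)]
top s range [107.7 228.1] lateral [-21.8  22.8]
[(104, 33.9), (108, 36.3), (112, 38.8), (116, 40.4), (120, 41.2), (124, 28.3), (128, 31.1), (132, 33.9), (136, 36.2), (140, 38.7), (144, 40.2), (148, 42.5), (152, 44.5), (156, 28.1), (160, 30.3), (164, 33.9), (168, 35.6), (172, 38.1), (176, 40.3), (180, 42.3), (184, 42.6), (188, 28.4), (192, 31.2), (196, 32.9), (200, 34.9), (204, 36.6), (208, 38.7), (212, 40.4), (216, 40.8), (224, 26.5)]
```

View pics/w2.png

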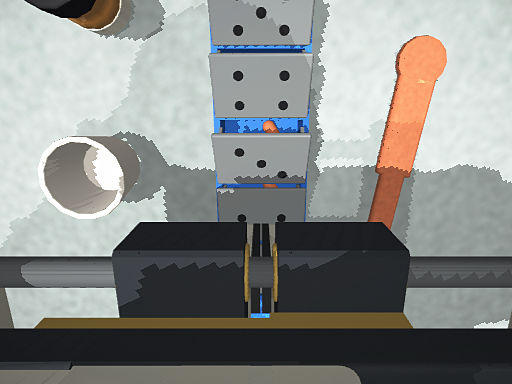

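The view shows lid 2 starting to go down at (262,205), with lids 3 to 5 still ajar ahead and nothing displaced. The organiser's end is still at s = 228 mm and the forces are only about 1 N. Continuing.

Request:
move_arm --rows "0 0 0 0.005 0 0 0;0 0 0 0.005 0 0 0;0 0 0 0.005 0 0 0;0 0 0 0.005 0 0 0;0 0 0 0.005 0 0 0;0 0 0 0.005 0 0 0;0 0 0 0.005 0 0 0;0 0 0 0.005 0 0 0"

```text
t: 6.7
eef_pos: [0.5099, -0.0779, 0.0386]
ee_rot: [-3.141, -0.0, -0.523]
force: [-1.2, 0.6, 0.9]
width: 0.0007
gripper_force: 0.3
```

Request:
move_arm --rows "0 0 0 0.005 0 0 0;0 0 0 0.005 0 0 0;0 0 0 0.005 0 0 0;0 0 0 0.005 0 0 0;0 0 0 0.005 0 0 0;0 0 0 0.005 0 0 0;0 0 0 0.005 0 0 0;0 0 0 0.005 0 0 0"

```text
t: 7.7
eef_pos: [0.5445, -0.0979, 0.0386]
ee_rot: [-3.142, -0.0, -0.524]
force: [-0.5, 0.1, 0.4]
width: 0.0006
gripper_force: 0.2
```

```bash
sed -i 's/c\[...,2\]<.012/(c[...,2]<.012)\&(abs(c[...,0])<.04)/' w.py; python3 w.py w3
```

```text
7.7 [ 0.5445 -0.0979  0.0386] [-0.5   0.06  0.42]
wrist s range [ 65.8 222.8] lateral [-21.4  22.5]
[(60, 29.0), (64, 29.4), (68, 29.7), (120, 25.4), (144, 14.4), (148, 22.5), (152, 26.0), (156, 30.0), (160, 32.2), (164, 34.2), (168, 36.4), (172, 38.7), (176, 40.6), (180, 42.0), (184, 26.1), (188, 29.7), (192, 31.7), (196, 33.5), (200, 35.4), (204, 37.2), (208, 38.9), (212, 40.4), (216, 38.6), (220, 22.2)]
top s range [27.1 71.4] lateral [-22.9   0.5]
[(28, 30.3), (32, 29.0), (36, 29.8), (40, 30.8), (44, 30.4), (48, 31.3), (52, 31.1), (56, 30.5), (60, 29.0), (64, 30.8)]
```

Request:
move_arm --rows "0 0 0 0.005 0 0 0;0 0 0 0.005 0 0 0;0 0 0 0.005 0 0 0;0 0 0 0.005 0 0 0;0 0 0 0.005 0 0 0;0 0 0 0.005 0 0 0;0 0 0 0.005 0 0 0;0 0 0 0.005 0 0 0"

```text
t: 8.8
eef_pos: [0.579, -0.1179, 0.0385]
ee_rot: [3.142, 0.0, -0.524]
force: [-1.1, 0.6, 1.0]
width: 0.0004
gripper_force: 1.1
```

Request:
move_arm --rows "0 0 0 0.005 0 0 0;0 0 0 0.005 0 0 0;0 0 0 0.005 0 0 0;0 0 0 0.005 0 0 0;0 0 0 0.005 0 0 0;0 0 0 0.005 0 0 0;0 0 0 0.005 0 0 0;0 0 0 0.005 0 0 0"

```text
t: 9.8
eef_pos: [0.6135, -0.1379, 0.0385]
ee_rot: [3.141, 0.0, -0.524]
force: [-1.4, 1.7, 1.2]
width: 0.0002
gripper_force: 0.6
```

Request:
move_arm --rows "0 0 0 0.005 0 0 0;0 0 0 0.005 0 0 0;0 0 0 0.005 0 0 0;0 0 0 0.005 0 0 0;0 0 0 0.005 0 0 0;0 0 0 0.004 0 0 0;0 0 0 0 0 0 0"

```text
t: 10.68
eef_pos: [0.6388, -0.1524, 0.0385]
ee_rot: [-3.141, -0.0, -0.524]
force: [1.0, 0.2, -0.7]
width: 0.0007
gripper_force: 0.2
```

Lift straight up, then back off to look.

Request:
move_arm --rows "0 0 0 0 0 -0.01 0;0 0 0 0 0 -0.03 0;0 0 0 0 0 -0.05 0;0 0 0 0 0 -0.06 0;0 0 0 -0.05 0 -0.05 0;0 0 0 -0.06 0 -0.02 0;0 0 0 -0.06 0 0 0;0 0 0 -0.05 0 0 0"

```text
t: 11.68
eef_pos: [0.4516, -0.0449, 0.2535]
ee_rot: [-3.14, -0.001, -0.524]
force: [0.7, 1.4, 0.1]
width: 0.0005
gripper_force: 0.0
```

Request:
move_arm --rows "0 0 0 -0.03 0 0 0;0 0 0 0 0 0 0;0 0 0 0 0 0 0"

```text
t: 12.05
eef_pos: [0.428, -0.0304, 0.2533]
ee_rot: [-3.14, -0.001, -0.523]
force: [-0.1, 0.4, -0.6]
width: 0.0007
gripper_force: 0.0
```

```bash
python3 w.py w4
python3 - <<'E'
import cv2
im=cv2.imread("pics/w4.png");cv2.imwrite("pics/w4c.png",cv2.resize(im[:240,100:420],None,fx=2.4,fy=2.4,interpolation=cv2.INTER_CUBIC))
E
```

```text
12.05 [ 0.428  -0.0304  0.2533] [-0.05  0.42 -0.6 ]
wrist s range [-28.8 139.9] lateral [-22.3  22.7]
[(-28, 17.9), (-24, 18.0), (-20, 18.0), (-16, 17.9), (-12, 19.2), (-8, 23.4), (-4, 29.0), (0, 29.3), (4, 29.4), (8, 29.5), (12, 29.7), (16, 29.7), (20, 30.1), (24, 29.7), (28, 28.7), (32, 29.4), (36, 29.4), (40, 29.5), (44, 29.7), (48, 29.9), (52, 30.0), (56, 29.7), (60, 28.4), (64, 29.2), (68, 29.4), (72, 29.5), (76, 29.6), (80, 29.9), (84, 30.0), (88, 29.9), (92, 28.6), (96, 29.3), (100, 29.5), (104, 29.5), (108, 29.8), (112, 30.0), (116, 29.9), (120, 30.0), (124, 29.0), (128, 29.3), (132, 29.3), (136, 29.6), (140, 29.3)]
top s range [ 55.2 227.1] lateral [-22.8  22.8]
[(52, 30.7), (56, 31.3), (60, 30.4), (64, 30.3), (68, 30.9), (72, 30.5), (76, 31.1), (80, 30.5), (84, 30.5), (88, 31.7), (92, 30.4), (96, 29.1), (100, 30.2), (104, 31.3), (108, 31.8), (112, 31.7), (116, 31.6), (120, 30.8), (124, 30.3), (128, 29.9), (132, 30.4), (136, 30.4), (140, 30.4), (144, 30.6), (148, 30.8), (152, 31.4), (156, 29.4), (160, 30.3), (164, 30.1), (168, 29.9), (172, 31.1), (176, 30.5), (180, 31.0), (184, 31.3), (188, 30.8), (192, 30.1), (196, 30.8), (200, 30.6), (204, 31.1), (208, 31.5), (212, 30.7), (216, 30.7), (220, 30.8), (224, 26.2)]
```

View pics/w4c.png

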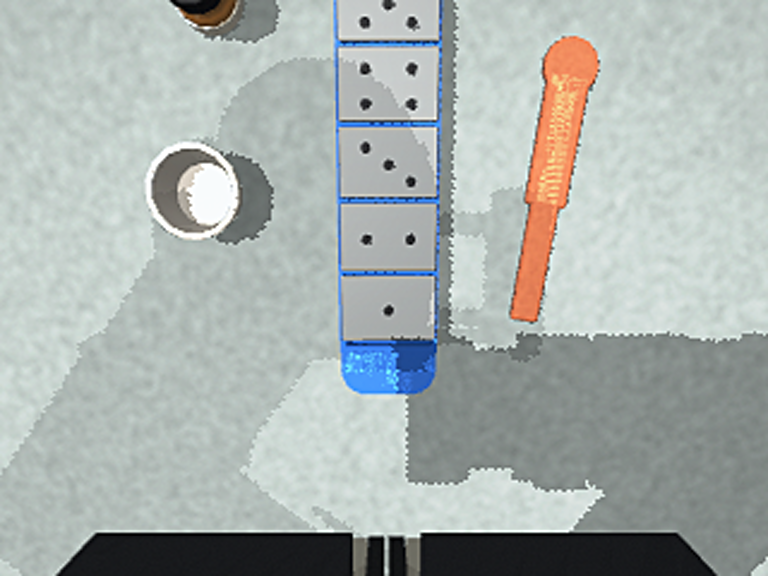

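The crop shows lids 1 to 5 flat in the row, with dots 1, 2 and 3 at (388,310), (388,240) and (388,165). Every lid, including 6 and 7 in the top depth, reads 29–31.5 mm high. The organiser hasn't moved (ends at s = -28.8 and 227 mm), and the cup and spatula look undisturbed.

```bash
python3 -c "
from station import arm
print(arm.job_done())"
```

```text
the job is handed in; nothing more can be done
None
```

All seven lids were wiped shut in one light pass from one dot to seven, with wrist force readings of about 2 N or less; depth readings show all seven down and the organiser unmoved, and the job was handed in at about 12 s.

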